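# Put the pile of groceries away behind the older stock

## Robot

A 7-joint arm with a two-finger parallel gripper is mounted at the origin on the work surface. World frame = base frame: x ahead of the robot, y to its left, z up, the work surface at z = 0. Lengths are in m, angles in rad, forces in N, time in s.
With the tool pointing down it reaches from about 0.425 to 0.875 m from the base axis. Payload 4.7 kg.
Tool frame: the origin (TCP) lies midway between the tips of the shut fingers; the grasp point (between the pads) lies 19 mm behind it; z points along the fingers, y is the line along which they close (so a half turn about z gives the same grasp; the last joint's range is limited). The gripper opens to 85 mm and grips with 20 to 120 N. Pads are 22 mm wide; open, the fingers measure 114 mm over their backs; the gripper's body (76 mm by 85 mm) begins 54 mm behind the grasp point. The pads swing forward as they close: fully open they stand 13 mm farther back than shut.
Start: joints at [1.312, 0.321, -0.07, 1.45, 0.023, 1.371, -0.057], TCP at [0.175, -0.626, 0.195] pointing down, gripper open.
Joint ranges: [-2.86, 2.86], [-0.3, 2.09], [-1.38, 1.24], [0.06, 2.45], [-1.56, 4.7], [0.09, 2.05], [-2.69, 2.69]. Speed limits (rad/s): [2.57, 2.57, 3.14, 3.14, 3.14, 3.14, 3.14].

## Interface

Orientations are given as a unit quaternion [w, x, y, z].
In Python, from cell import env, cams gives the robot as it stands.
- The arm moves only by the tool servo_tool, never from a script. Its arguments are lists of equal length, an entry for each row: "jaw": the closure, from 0 (fully open) to 1 (shut); "dp": the shift along the tool's x, y, z in m, a list of three; "twist": the turn about the tool's z in degrees. In form: {"jaw": [jaw, ...], "dp": [[dx, dy, dz], ...], "twist": [twist, ...]}. A call has 1 to 20 rows; each row shifts and turns the commanded pose from where the row before left it, along the tool's axes as they then stand; what a row does not reach is not made up. A row lasts 1/12 s, in which the tool goes at most 41.7 mm and 7.16 degrees, less where a joint would pass 70% of its speed; a pose out of reach is approached as far as the arm can. A call is refused whole if a number of a shift passes 0.0417 or a number of a turn 7.16, either way. A call with a gripper value outside its range is refused whole. The fingers move at their own pace and stop on an object; the grip force is fixed at half the most. Time passes only in rows, so rows that do not move let the fingers close. It gives the time, the measured TCP pose, the force, the opening and the grip force at its end, in the units of the state.
- env.get_state(): the state, without advancing time (a new reading comes with each control period).
- cams.get_image(name): name is "scene" or "top" or "wrist"; returns the picture (420x560x3 uint8, red, green, blue); there is no depth.
- cams.calibration(name): a dict with "fx", "fy", "cx", "cy" (pixels), "k1" (the pictures are not rectified: a ray, as slopes to the right and down, at radius r is drawn at 1 + k1 r^2 times it, then the intrinsics apply), "T" (4x4, takes a point from camera to world coordinates); the wrist camera has in their place "tool_from_camera" (4x4, takes a point from camera to tool coordinates, whose origin is the TCP and whose axes are the flange's). Camera axes: x right, y down, z forward; pixel columns grow to the right and rows downward; lengths in m; the calibration is good to about 2 mm. A picture is of the moment at which its call begins: read the wrist's pose just before it. calibration takes no time and is no camera call.
- env.close_job(): hands the job in; it is judged then, once.
The state is a dict: "t": time; "joints": joint angles; "qd": joint speeds; "effort": joint torques, N m; "tool_pos": TCP position; "tool_rot": TCP orientation; "contact_force": force on the tool from outside, world axes, zero at the start; "torque": the same for the moment, N m; "gripper_width": finger opening in m; "gripper_force": force on a finger pad.
Only numpy, scipy, OpenCV 4.12 (cv2) and the standard library are available. Lean on these libraries where they do the work, as an engineer would, in place of code of your own. Each camera call takes 0.05 s, during which the arm holds its last target. There are 200 camera calls.

## Task

The new groceries are piled up in front of the wire rack: take the pile apart and put each item in its own lane of the rack, in line directly behind the older item of the same kind, so that the older one stays at the front and is used first. Stand every tin upright on its base and lay the carton flat and lengthwise like the one in front of it; set things down without dropping or tipping them, and leave the older goods and the honey jar where they are.

Things in the scene. Friction and masses are not known exactly. Their poses are not given: they have to be found in the camera images.
- new_red: New red tin: red label, cream band near the foot, red plastic lid; 60 mm diameter, 52 mm tall, about 0.16 kg. One of the two tins at the bottom of the pile, standing on the work surface, the carton lying over the inner half of its lid. Its origin is the centre of its underside and its z axis points up; it is round, so its yaw does not matter for the grasp.
- new_green: New green tin: the same size as the red one (60 mm diameter, 52 mm tall, about 0.16 kg), with green label and lid; the other tin at the bottom of the pile, 80 mm from the red one centre to centre (red and green swap sides). Its origin is the centre of its underside and its z axis points up; it is round, so its yaw does not matter for the grasp.
- new_carton: New blue carton with cream and yellow bands, 88 x 46 x 34 mm (length along its x axis, width along y, height along z), about 0.10 kg, rigid. It lies flat as a bridge across the red and the green tin (underside 52 mm above the work surface), its x axis along the line joining them. Origin: centre of its underside. Either end may go to the back.
- new_yellow: New yellow tin: yellow label and lid, 46 mm diameter, 56 mm tall, about 0.09 kg. It stands on top of the carton (underside 86 mm above the work surface), up to 12 mm off its middle. Its origin is the centre of its underside and its z axis points up; it is round, so its yaw does not matter for the grasp.
- old_red: Older red tin, alike in look and size to the new red one. It stands in the front (robot's) half of its own lane of the rack, its x axis pointing along the lane to the back; its new fellow goes about 100 mm further along that axis. Loose, must stay put. Lanes change from start to start. Origin: centre of its underside.
- old_green: Older green tin, alike to the new green one. It stands in the front (robot's) half of its own lane of the rack, its x axis pointing along the lane to the back; its new fellow goes about 100 mm further along that axis. Loose, must stay put. Lanes change from start to start. Origin: centre of its underside.
- old_carton: Older blue carton, alike to the new one, lying flat with its 88 mm length along the lane. It stands in the front (robot's) half of its own lane of the rack, its x axis pointing along the lane to the back; its new fellow goes about 100 mm further along that axis. Loose, must stay put. Lanes change from start to start. Origin: centre of its underside.
- old_yellow: Older yellow tin, alike to the new yellow one. It stands in the front (robot's) half of its own lane of the rack, its x axis pointing along the lane to the back; its new fellow goes about 100 mm further along that axis. Loose, must stay put. Lanes change from start to start. Origin: centre of its underside.
- rack: Fixed low chrome wire rack, 210 mm deep (x) by 392 wide (y); origin: centre of its foot, +x to the back. Four lanes run along x, centred at y = -147, -49, 49, 147 mm. Floor 25 mm above the surface; rails between lanes reach 9 mm above that floor, the back stop (x = 105 mm) 25 mm. Older items are at x = -55, free places behind at about x = 45 mm; fingers fit across the lane.
- honey_jar: Amber glass honey jar with a gold-coloured lid and a paper label, 66 mm diameter, 80 mm tall, 0.35 kg, standing on the work surface close beside the rack's +y side, its axis 250 to 275 mm from the rack's middle. Origin: centre of its underside. A bystander: leave it where it is.
Mind the look-alikes: they are no part of the job. What is shaped like the old_yellow but blue or purple is not meant.

How it is judged:
By the outcome, as a careful person would: the job done as asked, in the order asked, and still so for the second after the job is handed in, with the robot touching nothing.
It also fails if it takes over 102 s, if anything falls off the work surface, if the arm or the gripper's body presses on something with over 40 N, if the wrist force passes 120 N, or if a joint passes its speed limit or range.

## Working session

There is one attempt and no reset: what is moved stays moved. The work goes in short steps, Python scripts to look and compute and a tool call to move; the robot and the scene stay as the last step left them, time stands still between calls to the robot, and variables do not carry over. Pictures are saved under pics/ and viewed, at most 14 in all, crops included, and the job is handed in when it is done.

Besides the shell and the picture viewer there is one more tool, called after "Call:" as name([rows], argument=value, ...), one row to a line, values as JSON. servo_tool: Moves the arm, as the interface text tells. Its arguments: {"type":"object","properties":{"jaw":{"type":"array","items":{"type":"number"}},"dp":{"type":"array","items":{"type":"array","items":{"type":"number"}}},"twist":{"type":"array","items":{"type":"number"}}},"required":["jaw","dp","twist"]}

```bash
ls; mkdir -p pics
cat > h.py <<'E'
import numpy as np,cv2
from cell import env,cams
from scipy.spatial.transform import Rotation as R
def grab(n,f):
    im=cams.get_image(n); cv2.imwrite('pics/'+f,im[:,:,::-1]); return im
def K(c): return np.array([[c['fx'],0,c['cx']],[0,c['fy'],c['cy']],[0,0,1.]])
def pix2plane(n,uv,z,T=None):
    c=cams.calibration(n); T=np.array(c['T']) if T is None else T
    d=np.array([c['k1'],0,0,0,0.])
    # distortion same as opencv forward model
    p=cv2.undistortPoints(np.array(uv,float).reshape(-1,1,2),K(c),d)[:,0]
    r=np.c_[p,np.ones(len(p))]@T[:3,:3].T; o=T[:3,3]
    z=np.broadcast_to(np.asarray(z,float),(len(p),))
    return o+r*((z-o[2])/r[:,2])[:,None]
def proj(n,P,T=None):
    c=cams.calibration(n); T=np.array(c['T']) if T is None else T
    Pc=(np.array(P,float).reshape(-1,3)-T[:3,3])@T[:3,:3]
    return cv2.projectPoints(Pc,np.zeros(3),np.zeros(3),K(c),np.array([c['k1'],0,0,0,0.]))[0][:,0]
def wristT(s):
    T=np.eye(4);q=s['tool_rot'];T[:3,:3]=R.from_quat([q[1],q[2],q[3],q[0]]).as_matrix();T[:3,3]=s['tool_pos']
    return T@np.array(cams.calibration('wrist')['tool_from_camera'])
E
python3 - <<'E'
from h import *
s=env.get_state()
for k,v in s.items(): print(k,np.round(v,4))
print(R.from_quat(np.roll(s['tool_rot'],-1)).as_matrix().round(3))
for n in ['scene','top']:
    grab(n,n+'0.png');print(n,np.round(cams.calibration(n)['T'],3).tolist(),cams.calibration(n)['fx'])
print(np.round(cams.calibration('wrist')['tool_from_camera'],3).tolist())
E
```

```text
pics
t 0.0
joints [ 1.3121  0.3218 -0.0701  1.4517  0.0226  1.3708 -0.0569]
qd [-0.0008 -0.0017 -0.0024  0.0012 -0.001   0.0014  0.0003]
effort [-2.00000e-04 -4.93579e+01 -3.82000e-01 -3.14333e+01  1.30000e-02
  1.15000e-02 -0.00000e+00]
tool_pos [ 0.1749 -0.6254  0.1943]
tool_rot [-1.000e-03  9.907e-01  1.360e-01 -2.000e-04]
contact_force [-0.6517 -0.5511 -0.3855]
torque [-0.0401 -0.0362 -0.0076]
gripper_force 0.0
gripper_width 0.0857
[[ 0.963  0.269 -0.001]
 [ 0.269 -0.963  0.002]
 [-0.    -0.002 -1.   ]]
scene [[-0.041, 0.833, -0.551, 1.039], [0.999, 0.029, -0.031, 0.053], [-0.01, -0.552, -0.834, 0.885], [0.0, 0.0, 0.0, 1.0]] 446.2789422267181
top [[0.007, -0.994, 0.107, 0.436], [-1.0, -0.008, -0.01, 0.029], [0.01, -0.106, -0.994, 0.807], [0.0, 0.0, 0.0, 1.0]] 438.2115846328456
[[0.0, -0.957, -0.292, 0.075], [1.0, 0.0, -0.0, -0.001], [0.0, -0.292, 0.957, -0.178], [0.0, 0.0, 0.0, 1.0]]
```

View pics/top0.png

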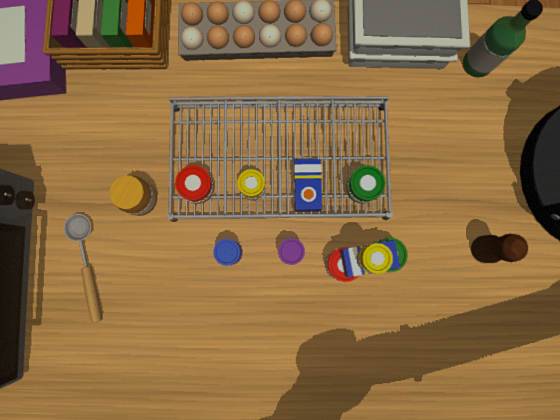

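View pics/scene0.png

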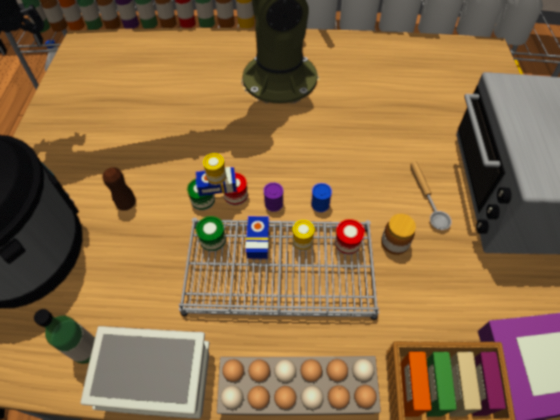

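Run:
```python
import cv2
im=cv2.imread('pics/top0.png')
a=cv2.resize(im[225:295,310:425],None,fx=6,fy=6,interpolation=cv2.INTER_CUBIC)
cv2.imwrite('pics/c1.png',a)
b=cv2.resize(im[90:230,110:400],None,fx=2.7,fy=2.7,interpolation=cv2.INTER_CUBIC)
cv2.imwrite('pics/c2.png',b)
```

```text
(no output)
```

View pics/c1.png

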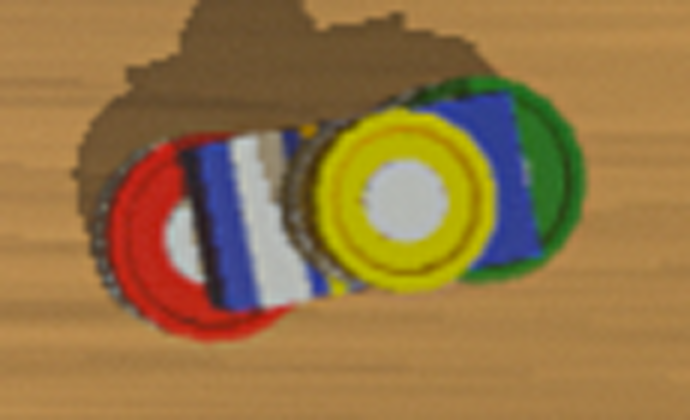

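View pics/c2.png

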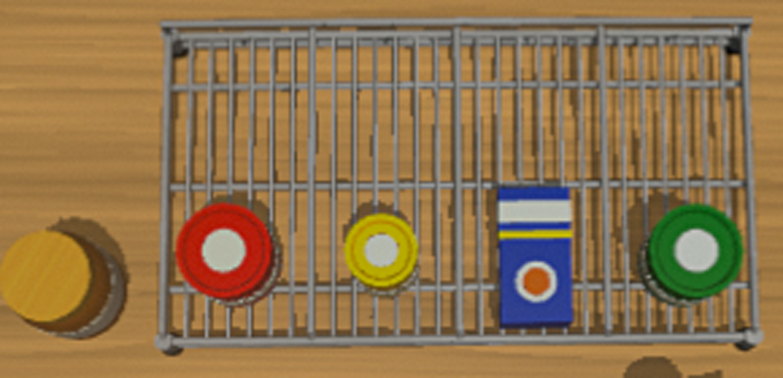

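Run:
```python
from h import *
a=lambda x,y:(310+(x+.5)/6-.5,225+(y+.5)/6-.5)
b=lambda x,y:(110+(x+.5)/2.7-.5,90+(y+.5)/2.7-.5)
L=[('nY',a(406,201),.142),('nR',a(212,236),.052),('nG',a(481,178),.052),
('oR',b(223,250),.077),('oY',b(380,251),.081),('oG',b(696,250),.077),
('oC',b((498+570+572+502)/4,256.5),.059),('jar',b(44,276),.08),
('c1',a(513,95),.086),('c2',a(545,258),.086),('c3',a(222,310),.086),('c4',a(200,148),.086)]
P=pix2plane('top',[l[1] for l in L],[l[2] for l in L])
for l,p in zip(L,P): print(l[0],p.round(4))
d=P[1]-P[2];print(np.linalg.norm(d),np.degrees(np.arctan2(d[1],d[0])))
o=P[3]-P[5];print(np.linalg.norm(o),np.degrees(np.arctan2(-o[0],o[1])))
```

```text
nY [ 0.4389 -0.1246  0.142 ]
nR [ 0.429  -0.0894  0.052 ]
nG [ 0.4459 -0.1673  0.052 ]
oR [0.5642 0.1712 0.077 ]
oY [0.5636 0.0728 0.081 ]
oG [ 0.5669 -0.125   0.077 ]
oC [ 0.5648 -0.0254  0.059 ]
jar [0.5465 0.282  0.08  ]
c1 [ 0.4683 -0.1677  0.086 ]
c2 [ 0.4237 -0.1757  0.086 ]
c3 [ 0.4093 -0.0867  0.086 ]
c4 [ 0.4533 -0.081   0.086 ]
0.07963977219422119 102.28250394584754
0.29621850069613415 0.5129135593845409
```

```bash
cat >> h.py <<'E'
def go(x,y,z,yaw=None):
    "twist first, then total shift in the turned tool's axes (tool assumed vertical)"
    s=env.get_state();M=R.from_quat(np.roll(s['tool_rot'],-1)).as_matrix()
    y0=np.degrees(np.arctan2(M[1,0],M[0,0])); yaw=y0 if yaw is None else yaw
    a=np.radians(yaw); X=np.array([np.cos(a),np.sin(a),0]);Y=np.array([np.sin(a),-np.cos(a),0])
    d=np.array([x,y,z])-s['tool_pos']
    print('t',round(s['t'],2),'yaw',y0.round(2),'tilt',M[:2,2].round(4),'twist',round((y0-yaw+180)%360-180,2),'shift',np.round([d@X,d@Y,-d[2]],4),'j',np.round(s['joints'],2))
E
python3 -c "
from h import *
go(.4389,-.1246,.20,.5)"
```

```text
t 0.1 yaw 15.63 tilt [-0.0005  0.0017] twist 15.13 shift [ 0.2683 -0.4985 -0.0056] j [ 1.31  0.32 -0.07  1.45  0.02  1.37 -0.06]
```

Call:
servo_tool([
  [0,0,-0.002],
  [0,0,-0.002],
  [0,0,-0.002],
  [0.01,-0.018,0],
  [0.0168,-0.0312,0],
  [0.0168,-0.0312,0],
  [0.0168,-0.0312,0],
  [0.0168,-0.0312,0],
  [0.0168,-0.0312,0],
  [0.0168,-0.0312,0],
  [0.0168,-0.0312,0],
  [0.0168,-0.0312,0],
  [0.0168,-0.0312,0],
  [0.0168,-0.0312,0],
  [0.0168,-0.0312,0],
  [0.0168,-0.0312,0],
  [0.0168,-0.0312,0],
  [0.0168,-0.0312,0],
  [0.0168,-0.0312,0],
  [0.0068,-0.0132,0],
], jaw=[0,0,0,0,0,0,0,0,0,0,0,0,0,0,0,0,0,0,0,0], twist=[5.04,5.04,5.04,0,0,0,0,0,0,0,0,0,0,0,0,0,0,0,0,0])

```text
t: 1.77
tool_pos: [0.4411, -0.1191, 0.2014]
tool_rot: [-0.001, 1.0, 0.008, 0.0]
contact_force: [-0.3, 0.0, -0.0]
gripper_width: 0.0853
gripper_force: 0.0
```

Call:
servo_tool([
  [0,0,0],
  [0,0,0],
  [0,0,0],
], jaw=[0,0,0], twist=[0,0,0])

```text
t: 2.02
tool_pos: [0.4387, -0.1256, 0.2011]
tool_rot: [0.0, 1.0, 0.004, -0.0]
contact_force: [-0.5, -0.1, 0.4]
gripper_width: 0.085
gripper_force: 0.0
```

```bash
python3 -c "
from h import *
go(.4389,-.1246,.10,.5)
s=env.get_state();T=wristT(s);grab('wrist','w1.png')
print(proj('wrist',[[.4389,-.1246,.142],[.429,-.0894,.052],[.4459,-.1673,.052]],T).round(1))"
```

```text
t 2.02 yaw 0.43 tilt [-0.0009 -0.0005] twist -0.07 shift [ 0.0002 -0.001   0.1011] j [ 0.8  -0.09 -0.54  1.88 -0.05  1.34 -1.29]
[[281.3 214.1]
 [244.4 195.4]
 [327.  178.6]]
```

View pics/w1.png

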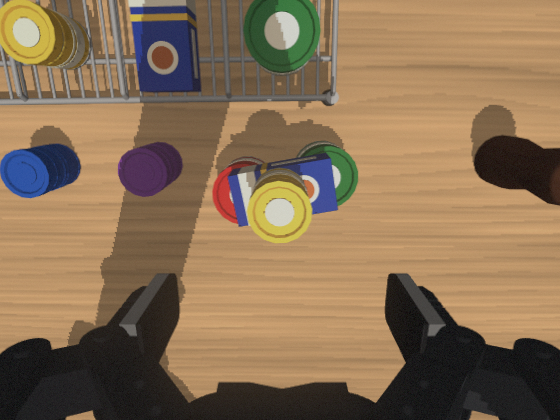

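The wrist view shows the yellow lid at (280,212), where predicted (281,214). The look-alikes are blue (40,170) and purple (150,168). The yellow tin standing on the carton is the right one, so I descend and grasp.

Call:
servo_tool([
  [0,-0.001,0.01],
  [0,0,0.02],
  [0,0,0.02],
  [0,0,0.02],
  [0,0,0.02],
  [0,0,0.01],
  [0,0,0],
  [0,0,0],
  [0,0,0],
  [0,0,0],
  [0,0,0],
  [0,0,0],
  [0,0,0],
  [0,0,0],
  [0,0,0],
  [0,0,0],
], jaw=[0,0,0,0,0,0,0,0,1,1,1,1,1,1,1,1], twist=[0,0,0,0,0,0,0,0,0,0,0,0,0,0,0,0])

```text
t: 3.4
tool_pos: [0.4484, -0.1253, 0.1109]
tool_rot: [0.004, 1.0, 0.005, 0.009]
contact_force: [-0.8, 1.7, 38.9]
gripper_width: 0.0114
gripper_force: 60.9
```

```bash
python3 -c "
from h import *
a=grab('wrist','w2.png');b=grab('scene','s2.png')
b=cv2.resize(b[110:260,130:300],None,fx=2.8,fy=2.8)
cv2.imwrite('pics/m2.png',np.hstack([cv2.resize(a,(470,420))[:,120:440],b])[:,:,::-1]); print(b.shape)
print(env.get_state()['tool_pos'])"
```

```text
(420, 476, 3)
[ 0.44835888 -0.12535405  0.1109337 ]
```

View pics/m2.png

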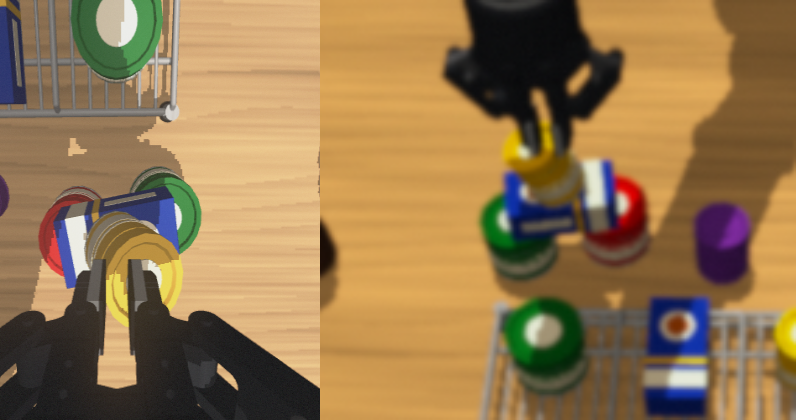

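```bash
python3 -c "
from h import *
a=cv2.imread('pics/w2.png')[150:360,180:400]; b=cv2.imread('pics/s2.png')[145:210,180:250]
t=cams.get_image('top')[225:295,320:420,::-1]
f=lambda i,w,h:cv2.resize(i,(w,h),interpolation=cv2.INTER_CUBIC)
m=np.vstack([np.hstack([f(a,420,400),f(b,380,400)]),f(t,800,200)*0]); 
m[400:,:286]=f(t,286,200); cv2.imwrite('pics/m3.png',m)
s=env.get_state()
c=cams.calibration('wrist');print(c['fx'],proj('wrist',[s['tool_pos'],s['tool_pos']+[0,0,.019]],wristT(s)), s['contact_force'],s['torque'])"
```

```text
354.71146265086463 [[283.06296606 247.11323807]
 [283.46967104 261.49832982]] [-0.70534534  2.3847821  38.53556926] [-0.03160668  0.42562723  0.0107578 ]
```

View pics/m3.png

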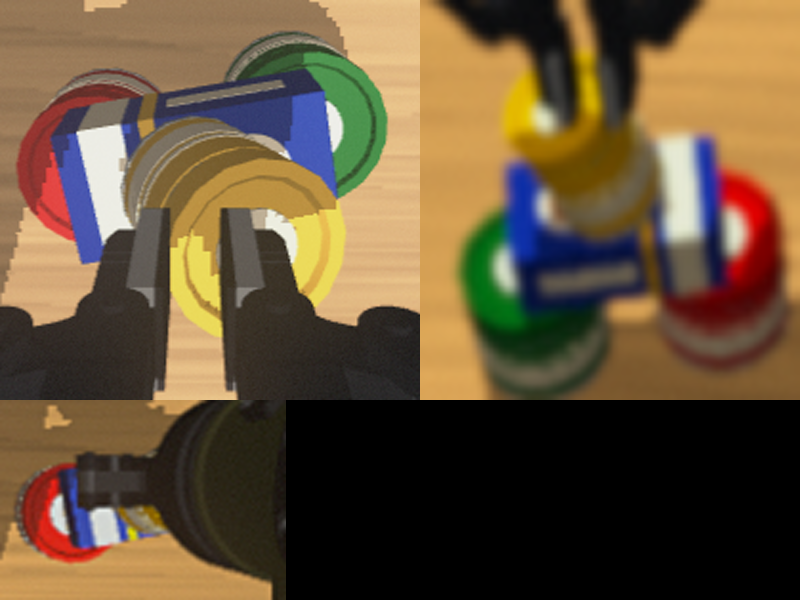

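```bash
python3 -c "
from h import *
from scipy.optimize import least_squares
s=env.get_state();T=wristT(s)
q=lambda P:((proj('wrist',P,T)-[180,150])*[420/220,400/210]).round(0).tolist()
print(q([[.4389,-.1246,.142],[.4389,-.1246,.086],[.4389+.023,-.1246,.086]]))
print('carton',q([[.4683,-.1677,.086],[.4237,-.1757,.086],[.4093,-.0867,.086],[.4533,-.081,.086]]))
print('green,red',q([[.4459,-.1673,.052],[.429,-.0894,.052]]))
print(pix2plane('wrist',[[180+258/1.909,150+245/1.905]],.135,T))"
```

```text
[[195.0, 268.0], [193.0, 184.0], [194.0, 115.0]]
carton [[332.0, 97.0], [348.0, 228.0], [79.0, 265.0], [56.0, 140.0]]
green,red [[309.0, 133.0], [99.0, 174.0]]
[[ 0.44176207 -0.14062514  0.135     ]]
```

Call:
servo_tool([
  [0,0,-0.004],
  [0,0,-0.004],
  [0,0,-0.003],
  [0,0,-0.001],
  [0,0,-0.002],
  [0,0,-0.003],
  [0,0,-0.004],
  [0,0,-0.005],
  [0,0,-0.01],
  [0,0,-0.01],
], jaw=[1,1,1,0.84,0.8,0.76,0.72,0.68,0.6,0.5], twist=[0,0,0,0,0,0,0,0,0,0])

```text
t: 4.38
tool_pos: [0.4392, -0.1234, 0.148]
tool_rot: [-0.0, 1.0, 0.004, -0.0]
contact_force: [0.1, -0.5, 0.5]
gripper_width: 0.0426
gripper_force: 0.0
```

```bash
python3 -c "
from h import *
go(.4389,-.1246,.2,.5)
a=grab('wrist','w4.png');b=grab('scene','s4.png')
f=lambda i,w,h:cv2.resize(i,(w,h),interpolation=cv2.INTER_CUBIC)
cv2.imwrite('pics/m4.png',np.hstack([f(a[130:340,170:390],420,400),f(b[145:210,180:250],380,400)])[:,:,::-1])"
```

```text
t 4.38 yaw 0.5 tilt [-0.0006  0.0003] twist 0.0 shift [-0.0003  0.0012 -0.052 ] j [ 0.8  -0.05 -0.56  1.95 -0.03  1.23 -1.32]
```

View pics/m4.png

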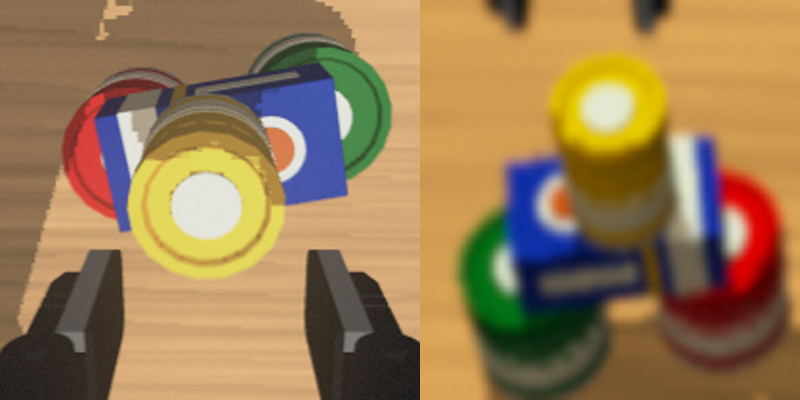

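```bash
python3 -c "
from h import *
c=cams.calibration('wrist');print(c['cx'],c['cy'],c['k1'])
s=env.get_state();T=wristT(s)
print('lid',pix2plane('wrist',[[277.9,238.1]],.142,T))
for z in (.15,.16,.17,.18,.19,.2):
  print(z,pix2plane('scene',[[196.9,150],[222.3,150]],z).round(3).tolist())
  print('   w',pix2plane('wrist',[[170+122/1.909,261.5],[170+307/1.909,261.5]],z,T).round(3).tolist())
f=lambda i:cv2.resize(i,None,fx=4,fy=4,interpolation=cv2.INTER_CUBIC)
a=cv2.imread('pics/w1.png');b=cv2.imread('pics/w4.png')
cv2.imwrite('pics/m5.png',np.vstack([np.hstack([f(a[265:340,110:185]),f(a[265:340,380:455])]),np.hstack([f(b[255:330,180:255]),f(b[255:330,320:395])])]))
"
```

```text
281.8313585227742 211.52232428817848 -0.014991546425743386
lid [[ 0.44319345 -0.12101992  0.142     ]]
0.15 [[0.417, -0.161, 0.15], [0.416, -0.106, 0.15]]
   w [[0.432, -0.097, 0.15], [0.433, -0.15, 0.15]]
0.16 [[0.426, -0.158, 0.16], [0.424, -0.104, 0.16]]
   w [[0.437, -0.098, 0.16], [0.437, -0.149, 0.16]]
0.17 [[0.434, -0.155, 0.17], [0.433, -0.101, 0.17]]
   w [[0.442, -0.1, 0.17], [0.442, -0.147, 0.17]]
0.18 [[0.443, -0.152, 0.18], [0.441, -0.099, 0.18]]
   w [[0.446, -0.101, 0.18], [0.447, -0.145, 0.18]]
0.19 [[0.451, -0.149, 0.19], [0.45, -0.097, 0.19]]
   w [[0.451, -0.103, 0.19], [0.451, -0.144, 0.19]]
0.2 [[0.46, -0.147, 0.2], [0.458, -0.095, 0.2]]
   w [[0.456, -0.104, 0.2], [0.456, -0.142, 0.2]]
```

View pics/m5.png

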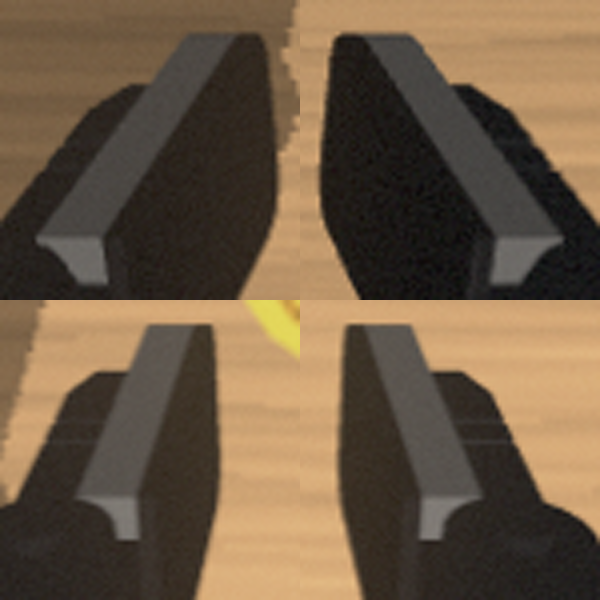

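The fingertips sit about 41 mm above the reported TCP: front edge at x≈0.45, z≈0.19, and the scene and wrist cameras agree. That is why the first grip caught the lid. The tin is upright again, so I grip 40 mm lower, checking force on the way.

Call:
servo_tool([
  [0.004,-0.0025,0],
  [0,0,0],
  [0,0,0],
  [0,0,0],
  [0,0,0.01],
  [0,0,0.015],
  [0,0,0.015],
  [0,0,0.015],
  [0,0,0.01],
  [0,0,0],
  [0,0,0],
], jaw=[0,0,0,0,0,0,0,0,0,0,0], twist=[0,0,0,0,0,0,0,0,0,0,0])

```text
t: 5.4
tool_pos: [0.4429, -0.1206, 0.0818]
tool_rot: [-0.0, 1.0, 0.005, -0.001]
contact_force: [1.6, -0.4, -0.0]
gripper_width: 0.0857
gripper_force: 0.0
```

```bash
python3 -c "
from h import *
go(.443,-.1212,.06)
a=grab('wrist','w6.png');b=grab('scene','s6.png')
f=lambda i,w,h:cv2.resize(i,(w,h),interpolation=cv2.INTER_CUBIC)
cv2.imwrite('pics/m6.png',np.hstack([f(a[130:340,170:390],420,400),f(b[145:210,180:250],380,400)])[:,:,::-1])"
```

```text
t 5.4 yaw 0.52 tilt [-0.0013  0.0008] twist 0.0 shift [0.0001 0.0006 0.0218] j [ 0.78  0.03 -0.58  2.03  0.02  1.09 -1.37]
```

View pics/m6.png

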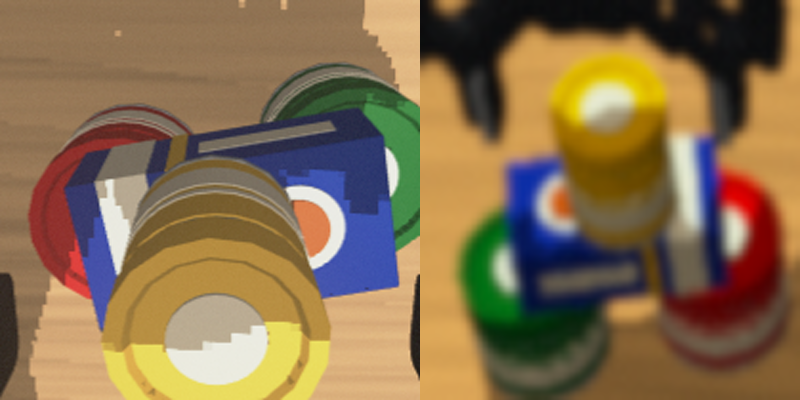

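The tin stands midway between the open fingers (scene crop, tips at x=490 and 728, tin at 608). Next I lower 25 mm more and close.

Call:
servo_tool([
  [0,0.0005,0.01],
  [0,0,0.01],
  [0,0,0.005],
  [0,0,0],
  [0,0,0],
  [0,0,0],
  [0,0,0],
  [0,0,0],
  [0,0,0],
  [0,0,0],
  [0,0,0],
  [0,0,0],
], jaw=[0,0,0,0,0.4,0.5,0.6,0.8,1,1,1,1], twist=[0,0,0,0,0,0,0,0,0,0,0,0])

```text
t: 6.5
tool_pos: [0.4441, -0.1215, 0.058]
tool_rot: [0.0, 1.0, 0.004, 0.001]
contact_force: [0.7, 0.5, 4.3]
gripper_width: 0.0449
gripper_force: 61.1
```

Call:
servo_tool([
  [0,0,-0.004],
  [0,0,-0.01],
  [0,0,-0.02],
  [0,0,-0.02],
  [0,0,-0.008],
  [0,0,0],
], jaw=[1,1,1,1,1,1], twist=[0,0,0,0,0,0])

```text
t: 7.0
tool_pos: [0.4448, -0.1219, 0.1215]
tool_rot: [0.001, 1.0, 0.004, 0.002]
contact_force: [-0.0, -0.2, -0.8]
gripper_width: 0.0444
gripper_force: 61.3
```

```bash
python3 -c "
from h import *
go(.6636,.0737,.12,.5)
a=grab('wrist','w7.png');b=grab('scene','s7.png');t=grab('top','t7.png')
f=lambda i,w,h:cv2.resize(i,(w,h),interpolation=cv2.INTER_CUBIC)
cv2.imwrite('pics/m7.png',np.hstack([f(a[130:340,170:390],300,290),f(b[120:215,170:270],300,290)])[:,:,::-1])"
```

```text
t 7.0 yaw 0.51 tilt [ 0.0035 -0.0019] twist 0.01 shift [ 0.2205 -0.1936  0.0015] j [ 0.79 -0.01 -0.57  1.98 -0.01  1.17 -1.34]
```

View pics/m7.png

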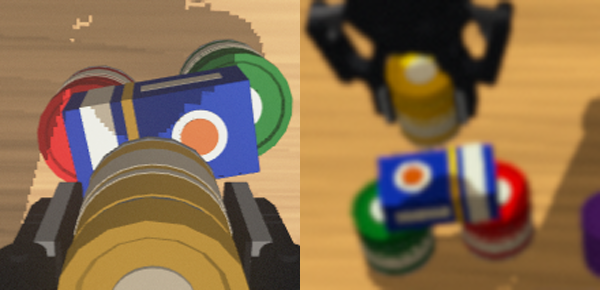

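Call:
servo_tool([
  [0.0055,-0.0048,0],
  [0.011,-0.0097,0],
  [0.0165,-0.0145,0],
  [0.0165,-0.0145,0],
  [0.0165,-0.0145,0],
  [0.0165,-0.0145,0],
  [0.0165,-0.0145,0],
  [0.0165,-0.0145,0],
  [0.0165,-0.0145,0],
  [0.0165,-0.0145,0],
  [0.0165,-0.0145,0],
  [0.0165,-0.0145,0],
  [0.0165,-0.0145,0],
  [0.0165,-0.0145,0],
  [0.011,-0.0097,0],
  [0.0055,-0.0048,0],
  [0,0,0],
  [0,0,0],
], jaw=[1,1,1,1,1,1,1,1,1,1,1,1,1,1,1,1,1,1], twist=[0,0,0,0,0,0,0,0,0,0,0,0,0,0,0,0,0,0])

```text
t: 8.65
tool_pos: [0.6719, 0.0837, 0.1182]
tool_rot: [0.0, 1.0, 0.005, -0.001]
contact_force: [-0.7, -0.1, -1.5]
gripper_width: 0.0446
gripper_force: 61.3
```

```bash
python3 -c "
from h import *
go(.6636,.0737,-.003,.5)
s=env.get_state();T=wristT(s);im=cv2.cvtColor(cv2.cvtColor(grab('wrist','w8.png'),cv2.COLOR_RGB2BGR),cv2.COLOR_BGR2HSV)
m=cv2.inRange(im,(20,130,60),(34,255,255));n,l,st,ce=cv2.connectedComponentsWithStats(m)
for i in range(1,n):
  if st[i,4]>200: print(st[i],ce[i].round(1))
print(proj('wrist',[[s['tool_pos'][0],s['tool_pos'][1],s['tool_pos'][2]+.084]],T))"
```

```text
t 8.65 yaw 0.54 tilt [-0.0022 -0.0002] twist 0.04 shift [-0.0083  0.01    0.1212] j [ 0.32  0.51 -0.67  1.45  0.32  1.29 -1.93]
[ 212  255  142  134 9388] [283.5 322.4]
[[283.78941678 350.62785504]]
```

Call:
servo_tool([
  [-0.0083,0.01,0],
  [0,0,0.01],
  [0,0,0.02],
  [0,0,0.02],
  [0,0,0.02],
  [0,0,0.015],
  [0,0,0.01],
  [0,0,0.008],
  [0,0,0.006],
  [0,0,0.004],
  [0,0,0.002],
  [0,0,0],
], jaw=[1,1,1,1,1,1,1,1,1,1,1,1], twist=[0,0,0,0,0,0,0,0,0,0,0,0])

```text
t: 9.7
tool_pos: [0.6646, 0.0737, 0.0045]
tool_rot: [0.0, 1.0, 0.004, 0.0]
contact_force: [0.9, -0.0, -1.0]
gripper_width: 0.0448
gripper_force: 61.3
```

Call:
servo_tool([
  [0,0,0.002],
  [0,0,0.002],
  [0,0,0.002],
  [0,0,0],
], jaw=[1,1,1,1], twist=[0,0,0,0])

```text
t: 10.03
tool_pos: [0.6642, 0.0735, -0.0019]
tool_rot: [0.0, 1.0, 0.004, -0.0]
contact_force: [0.8, 0.4, -0.9]
gripper_width: 0.045
gripper_force: 61.3
```

Call:
servo_tool([
  [0,0,0.001],
  [0,0,0.001],
  [0,0,0],
], jaw=[1,1,1], twist=[0,0,0])

```text
t: 10.28
tool_pos: [0.6646, 0.0736, -0.0029]
tool_rot: [0.0, 1.0, 0.004, 0.0]
contact_force: [-2.1, -0.3, 3.4]
gripper_width: 0.0449
gripper_force: 61.6
```

Call:
servo_tool([
  [0,0,0],
  [0,0,0],
  [0,0,0],
  [0,0,0],
  [0,0,0],
  [0,0,-0.01],
  [0,0,-0.02],
  [0,0,-0.03],
  [0,0,-0.03],
  [0,0,-0.03],
  [0,0,-0.02],
  [0,0,0],
], jaw=[0.4,0.35,0.3,0.25,0.25,0.25,0.25,0.25,0.25,0.25,0.25,0.1], twist=[0,0,0,0,0,0,0,0,0,0,0,0])

```text
t: 11.28
tool_pos: [0.6677, 0.0747, 0.1432]
tool_rot: [-0.0, 1.0, 0.005, 0.005]
contact_force: [0.8, -0.1, 0.6]
gripper_width: 0.0745
gripper_force: 0.0
```

```bash
cat >> h.py <<'E'
HUE=dict(yellow=((20,130,60),(34,255,255)),blue=((105,120,40),(130,255,255)),green=((50,80,30),(85,255,255)))
def blobs(n,col,f,mina=60):
    im=cv2.cvtColor(grab(n,f),cv2.COLOR_RGB2HSV)
    if col=='red': m=cv2.inRange(im,(0,150,60),(6,255,255))|cv2.inRange(im,(172,150,60),(180,255,255))
    else: m=cv2.inRange(im,*HUE[col])
    m=cv2.morphologyEx(m,cv2.MORPH_CLOSE,np.ones((5,5),np.uint8))
    k,l,st,ce=cv2.connectedComponentsWithStats(m)
    return [(st[i],cv2.minAreaRect(np.argwhere(l==i)[:,::-1].astype(np.float32))) for i in range(1,k) if st[i,4]>mina]
E
python3 - <<'E'
from h import *
go(.4396,-.129,.15,102.3)
s=env.get_state();T=wristT(s)
for c in ('yellow',):
  for n in ('wrist','scene'):
    for st,r in blobs(n,c,f'{n}9.png'): print(n,c,st,np.round(r[0],1),np.round(r[1],1))
print(proj('wrist',[[.6636,.0737,.081],[.5636,.0728,.081]],T),proj('scene',[[.6636,.0737,.081],[.5636,.0728,.081]]))
E
```

```text
t 11.28 yaw 0.52 tilt [0.0097 0.001 ] twist -101.78 shift [-0.1505 -0.2662 -0.0068] j [ 0.34  0.47 -0.68  1.45  0.3   1.32 -1.91]
wrist yellow [ 253  178   62   72 2572] [282.8 216.5] [66.7 61.5]
wrist yellow [271 282  27   5  74] [284.1 283.7] [26.   3.8]
wrist yellow [ 254  293   58   69 2546] [283.4 327. ] [56.3 68.6]
wrist yellow [  0 323  21  43 158] [ 10.2 343.6] [ 5.7 45.6]
scene yellow [238  18  12  10  93] [243.5  22.5] [ 9. 11.]
scene yellow [337  29  28  60  78] [352.1  57.8] [64.9  4. ]
scene yellow [514  59   9  16  61] [517.9  66.3] [16.6  3.8]
scene yellow [389 213  27  24 490] [402.2 224.6] [26.5 22.4]
scene yellow [293 233  20  17 269] [302.5 241. ] [16. 19.]
scene yellow [291 261  24  31 519] [302.5 276. ] [30. 23.]
[[284.30595105 219.39103066]
 [284.04042183 339.33060247]] [[302.78993881 271.41992322]
 [303.05382444 227.70071255]]
```

```bash
python3 -c "
from h import *
t=grab('top','t10.png')
cv2.imwrite('pics/m10.png',np.vstack([cv2.resize(t[235:285,320:420],None,fx=7,fy=7,interpolation=cv2.INTER_CUBIC),cv2.resize(t[90:200,165:395],(700,250))])[:,:,::-1])"
```

```text
(no output)
```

View pics/m10.png

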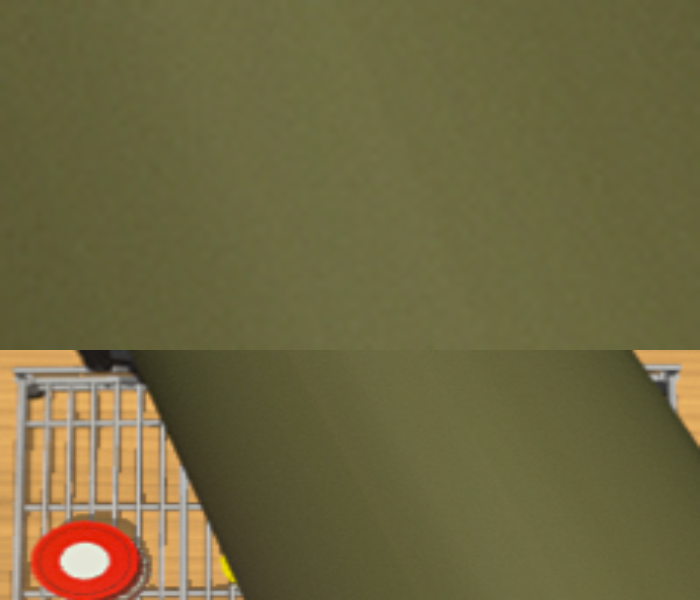

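Call:
servo_tool([
  [-0.01,0.008,-0.007],
  [-0.019,0.0168,0],
  [-0.019,0.0168,0],
  [-0.019,0.0168,0],
  [-0.019,0.0168,0],
  [-0.019,0.0168,0],
  [-0.019,0.0168,0],
  [-0.019,0.0168,0],
  [-0.019,0.0168,0],
  [-0.019,0.0168,0],
  [-0.019,0.0168,0],
  [-0.019,0.0168,0],
  [-0.0108,0.0089,0],
  [0,0,0],
], jaw=[0,0,0,0,0,0,0,0,0,0,0,0,0,0], twist=[0,0,0,0,0,0,0,0,0,0,0,0,0,0])

```text
t: 12.6
tool_pos: [0.4329, -0.1328, 0.142]
tool_rot: [0.0, 1.0, 0.002, -0.002]
contact_force: [-0.6, -0.4, 0.5]
gripper_width: 0.0854
gripper_force: 0.0
```

Call:
servo_tool([
  [0,0,0],
  [0,0,0],
  [0,0,0],
  [0,0,0],
  [0,0,0],
  [0,0,0],
  [0,0,0],
  [0,0,0],
  [0,0,0],
  [0,0,0],
  [0,0,0],
  [0,0,0],
  [0,0,0],
  [0,0,0],
  [0,0,0],
  [0,0,0],
  [0,0,0],
], jaw=[0,0,0,0,0,0,0,0,0,0,0,0,0,0,0,0,0], twist=[-6.8,-6.8,-6.8,-6.8,-6.8,-6.8,-6.8,-6.8,-6.8,-6.8,-6.8,-6.8,-6.8,-6.8,-6.6,0,0])

```text
t: 14.02
tool_pos: [0.4364, -0.1293, 0.1427]
tool_rot: [-0.001, 0.628, 0.778, 0.0]
contact_force: [-0.3, 0.5, 0.4]
gripper_width: 0.0859
gripper_force: 0.0
```

```bash
python3 -c "
from h import *
go(.4387,-.1278,.15,102.3)
a=grab('wrist','w11.png');s=env.get_state();T=wristT(s)
print(proj('wrist',[[.4683,-.1677,.086],[.4237,-.1757,.086],[.4093,-.0867,.086],[.4533,-.081,.086]],T).round(1))
cv2.imwrite('pics/m11.png',cv2.resize(a[110:320,170:400],None,fx=2.8,fy=2.8,interpolation=cv2.INTER_CUBIC)[:,:,::-1])"
```

```text
t 14.02 yaw 102.18 tilt [-0.0011  0.0009] twist -0.12 shift [ 0.001   0.0026 -0.0073] j [ 0.78 -0.04 -0.53  1.96 -0.02  1.22  0.47]
[[313.2 273.6]
 [251.3 271.6]
 [255.  147.3]
 [322.1 152.9]]
```

View pics/m11.png

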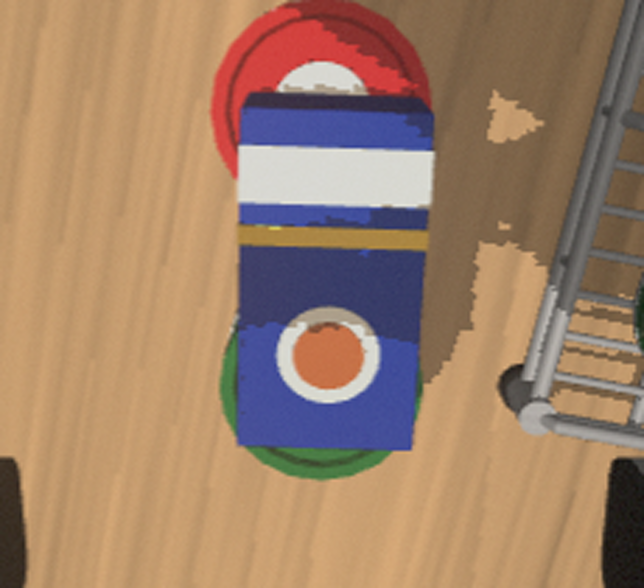

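```bash
python3 -c "
from h import *
s=env.get_state();T=wristT(s)
u=lambda L:[(170+(x+.5)/2.8-.5,110+(y+.5)/2.8-.5) for x,y in L]
P=pix2plane('wrist',u([(240,108),(434,112),(412,450),(238,446)]),.086,T);print(P.round(4),P.mean(0))
d=(P[0]+P[1]-P[2]-P[3])/2;print(np.linalg.norm(d),np.degrees(np.arctan2(d[1],d[0])))
Q=pix2plane('wrist',u([(212,108),(432,108),(322,-2),(321,478),(423,380),(220,385)]),.052,T);print(Q.round(4))
yaw=np.degrees(np.arctan2(d[1],d[0]));go(*P.mean(0)[:2],.02,yaw)"
```

```text
[[ 0.4097 -0.0873  0.086 ]
 [ 0.4544 -0.0786  0.086 ]
 [ 0.4703 -0.1646  0.086 ]
 [ 0.4257 -0.1731  0.086 ]] [ 0.44002348 -0.12589783  0.086     ]
0.08740777995662212 100.51297905269678
[[ 0.4007 -0.0934  0.052 ]
 [ 0.4585 -0.0809  0.052 ]
 [ 0.4236 -0.0593  0.052 ]
 [ 0.4529 -0.1951  0.052 ]
 [ 0.4752 -0.1578  0.052 ]
 [ 0.4176 -0.1718  0.052 ]]
t 14.07 yaw 102.17 tilt [-0.0009  0.0007] twist 1.66 shift [0.0029 0.0043 0.1228] j [ 0.78 -0.04 -0.53  1.96 -0.02  1.22  0.47]
```

Call:
servo_tool([
  [0,0,0.01],
  [0.0029,0.0043,0.02],
  [0,0,0.025],
  [0,0,0.025],
  [0,0,0.02],
  [0,0,0.012],
  [0,0,0.01],
  [0,0,0.004],
  [0,0,0],
  [0,0,0],
], jaw=[0,0,0,0,0,0,0,0,0,0], twist=[1.66,0,0,0,0,0,0,0,0,0])

```text
t: 14.9
tool_pos: [0.4406, -0.1266, 0.0179]
tool_rot: [0.0, 0.639, 0.769, 0.0]
contact_force: [-0.2, -0.0, -0.2]
gripper_width: 0.0855
gripper_force: 0.0
```

```bash
python3 -c "
from h import *
go(.44,-.1259,.016,100.5); print(env.get_state()['contact_force'])"
```

```text
t 14.9 yaw 100.61 tilt [ 0.0007 -0.0002] twist 0.11 shift [ 0.0008 -0.0005  0.0019] j [ 0.75  0.12 -0.55  2.09  0.08  0.95  0.34]
[-0.21799354 -0.01572394 -0.22171148]
```

Call:
servo_tool([
  [0,0,0.002],
  [0,0,0],
  [0,0,0],
  [0,0,0],
  [0,0,0],
  [0,0,0],
  [0,0,0],
  [0,0,0],
], jaw=[0.4,0.5,0.6,0.8,1,1,1,1], twist=[0,0,0,0,0,0,0,0])

```text
t: 15.57
tool_pos: [0.4408, -0.1268, 0.0161]
tool_rot: [0.001, 0.638, 0.77, 0.0]
contact_force: [0.5, -0.2, 5.0]
gripper_width: 0.0453
gripper_force: 62.1
```

Call:
servo_tool([
  [0,0,-0.004],
  [0,0,-0.01],
  [0,0,-0.02],
  [0,0,-0.025],
  [0,0,-0.025],
  [0,0,-0.02],
  [0,0,-0.01],
  [0,0,0],
  [0,0,0],
  [0,0,0],
  [0,0,0],
  [0,0,0],
  [0,0,0],
  [0,0,0],
  [0,0,0],
  [0,0,0],
  [0,0,0],
  [0,0,0],
  [0,0,0],
], jaw=[1,1,1,1,1,1,1,1,1,1,1,1,1,1,1,1,1,1,1], twist=[0,0,0,0,0,-3,-6.4,-6.4,-6.4,-6.4,-6.4,-6.4,-6.4,-6.4,-6.4,-6.4,-6.4,-6.6,0])

```text
t: 17.15
tool_pos: [0.4397, -0.1263, 0.1296]
tool_rot: [-0.0, -0.007, 1.0, 0.0]
contact_force: [0.6, -0.2, -1.8]
gripper_width: 0.0452
gripper_force: 61.6
```

```bash
python3 -c "
from h import *
go(.6648,-.0245,.13,180.5); print(env.get_state()['contact_force'],env.get_state()['gripper_width'])"
```

```text
t 17.15 yaw -179.18 tilt [-0.0004  0.0001] twist 0.32 shift [-0.226   0.0998 -0.0004] j [ 0.76 -0.03 -0.53  1.98 -0.01  1.19  1.82]
[ 0.60141784 -0.23002625 -1.80789658] 0.04521470013494882
```

Call:
servo_tool([
  [-0.0079,0.0035,0],
  [-0.0079,0.0035,0],
  [-0.0162,0.00715,0],
  [-0.0162,0.00715,0],
  [-0.0162,0.00715,0],
  [-0.0162,0.00715,0],
  [-0.0162,0.00715,0],
  [-0.0162,0.00715,0],
  [-0.0162,0.00715,0],
  [-0.0162,0.00715,0],
  [-0.0162,0.00715,0],
  [-0.0162,0.00715,0],
  [-0.0162,0.00715,0],
  [-0.0162,0.00715,0],
  [-0.0079,0.0035,0],
  [-0.0079,0.0035,0],
  [0,0,0],
  [0,0,0],
], jaw=[1,1,1,1,1,1,1,1,1,1,1,1,1,1,1,1,1,1], twist=[0.32,0,0,0,0,0,0,0,0,0,0,0,0,0,0,0,0,0])

```text
t: 18.65
tool_pos: [0.6651, -0.0253, 0.1291]
tool_rot: [-0.001, -0.003, 1.0, -0.0]
contact_force: [-1.0, -0.5, -1.8]
gripper_width: 0.0447
gripper_force: 61.5
```

```bash
python3 -c "
from h import *
go(.6648,-.0245,-.011,180.5); print(env.get_state()['contact_force'],env.get_state()['gripper_width'])"
```

```text
t 18.65 yaw -179.69 tilt [-0.001  -0.0001] twist -0.19 shift [0.0003 0.0008 0.1401] j [ 0.44  0.45 -0.59  1.48  0.26  1.29  1.4 ]
[-1.03171215 -0.54588726 -1.80759828] 0.044748315272445494
```

Call:
servo_tool([
  [0,0.0008,0.01],
  [0,0,0.02],
  [0,0,0.025],
  [0,0,0.025],
  [0,0,0.02],
  [0,0,0.014],
  [0,0,0.01],
  [0,0,0.006],
  [0,0,0.004],
  [0,0,0.002],
  [0,0,0],
  [0,0,0],
], jaw=[1,1,1,1,1,1,1,1,1,1,1,1], twist=[0,0,0,0,0,0,0,0,0,0,0,0])

```text
t: 19.65
tool_pos: [0.6662, -0.0245, -0.0057]
tool_rot: [0.001, -0.003, 1.0, -0.0]
contact_force: [0.2, 0.1, -1.1]
gripper_width: 0.0453
gripper_force: 61.5
```

Call:
servo_tool([
  [0,0,0.002],
  [0,0,0.0015],
  [0,0,0],
], jaw=[1,1,1], twist=[0,0,0])

```text
t: 19.9
tool_pos: [0.6655, -0.0246, -0.0102]
tool_rot: [-0.0, -0.003, 1.0, -0.0]
contact_force: [-1.0, -0.4, -1.0]
gripper_width: 0.0456
gripper_force: 61.5
```

Call:
servo_tool([
  [0,0,0.001],
  [0,0,0.001],
  [0,0,0],
], jaw=[1,1,1], twist=[0,0,0])

```text
t: 20.15
tool_pos: [0.6657, -0.0246, -0.0108]
tool_rot: [0.0, -0.003, 1.0, -0.0]
contact_force: [-3.4, 0.1, 5.3]
gripper_width: 0.0451
gripper_force: 62.4
```

Call:
servo_tool([
  [0,0,0],
  [0,0,0],
  [0,0,0],
  [0,0,0],
  [0,0,0],
  [0,0,-0.01],
  [0,0,-0.02],
  [0,0,-0.03],
  [0,0,-0.03],
  [0,0,-0.03],
  [0,0,-0.03],
  [0,0,0],
  [0,0,0],
], jaw=[0.42,0.37,0.32,0.32,0.32,0.32,0.32,0.32,0.32,0.2,0,0,0], twist=[0,0,0,0,0,0,0,0,0,0,0,0,0])

```text
t: 21.23
tool_pos: [0.6672, -0.0243, 0.1413]
tool_rot: [0.003, -0.003, 1.0, -0.0]
contact_force: [-0.3, 0.5, -0.7]
gripper_width: 0.0852
gripper_force: 0.0
```

```bash
python3 -c "
from h import *
go(.4465,-.1662,.13,147)
go(.4465,-.1662,.13)
for n in ['scene','wrist']:
  for st,r in blobs(n,'blue',n+'12.png',150): print(n,st,np.round(r[0],1),np.round(r[1],1),r[2])
T=wristT(env.get_state())
C=[(.6648+a,-.0245+b,.059) for a in(-.044,.044) for b in (-.023,.023)]
print(proj('scene',C).round(1).tolist(),proj('wrist',C,T).round(1).tolist())"
```

```text
t 21.23 yaw -179.66 tilt [ 0.0054 -0.0005] twist 33.34 shift [ 0.1078 -0.2393  0.0113] j [ 0.44  0.45 -0.6   1.46  0.25  1.31  1.4 ]
t 21.23 yaw -179.66 tilt [ 0.0054 -0.0005] twist 0.0 shift [ 0.2216 -0.1406  0.0113] j [ 0.44  0.45 -0.6   1.46  0.25  1.31  1.4 ]
scene [312 184  19  28 418] [321.1 197.4] [17.4 27.3] 3.814074993133545
scene [246 249  21  11 203] [256. 254.] [10. 20.] 90.0
scene [241 272  24  30 493] [252.8 286. ] [22.5 29.4] 4.085616588592529
wrist [ 247    0   70   81 4019] [281.5  40. ] [80. 69.] 90.0
wrist [253  90  63   7 378] [284.  93.] [62.  6.] -0.0
wrist [254 119  62  12 644] [284.5 125. ] [10.9 61.3] 88.21009063720703
wrist [252 147  61  11 641] [282. 152.] [10. 60.] 90.0
wrist [252 178  60   6 286] [281.5 180.5] [ 5. 59.] 90.0
wrist [ 253  192   59   65 2772] [282. 224.] [58. 64.] -0.0
[[244.2, 255.1], [266.3, 255.9], [240.5, 294.9], [263.8, 295.8]] [[249.4, 147.1], [313.5, 147.5], [251.7, 259.5], [309.9, 259.8]]
```

Call:
servo_tool([
  [0.009,-0.006,0],
  [0.0185,-0.0117,0],
  [0.0185,-0.0117,0],
  [0.0185,-0.0117,0],
  [0.0185,-0.0117,0],
  [0.0185,-0.0117,0],
  [0.0185,-0.0117,0],
  [0.0185,-0.0117,0],
  [0.0185,-0.0117,0],
  [0.0185,-0.0117,0],
  [0.0185,-0.0117,0],
  [0.0185,-0.0117,0],
  [0.0091,-0.0059,0],
  [0,0,0],
  [0,0,0],
  [0,0,0],
  [0,0,0],
  [0,0,0],
  [0,0,0],
  [0,0,0],
], jaw=[0,0,0,0,0,0,0,0,0,0,0,0,0,0,0,0,0,0,0,0], twist=[0,0,0,0,0,0,0,0,0,0,0,0,0,6.67,6.67,6.67,6.67,6.67,0,0])

```text
t: 23.0
tool_pos: [0.4434, -0.1665, 0.1369]
tool_rot: [-0.001, 0.283, 0.959, 0.0]
contact_force: [-0.8, -0.0, 0.1]
gripper_width: 0.0856
gripper_force: 0.0
```

```bash
python3 -c "
from h import *
go(.4465,-.1662,-.03,147)
T=wristT(env.get_state())
for c in('green','red'):
  for st,r in blobs('wrist',c,'w13'+c+'.png',400):
    cc=pix2plane('wrist',[r[0]],.052,T)[0]; print(c,st,np.round(r[0],1),np.round(r[1],1),cc.round(4))
print(proj('wrist',[[.4465,-.1662,.052],[.4297,-.0882,.052]],T))"
```

```text
t 23.0 yaw 147.12 tilt [-0.0019  0.0006] twist 0.12 shift [-0.0024  0.0019  0.1669] j [ 0.83  0.01 -0.52  1.93  0.    1.2   1.3 ]
green [ 246  170   76   74 3400] [283.5 206.5] [73. 75.] [ 0.4456 -0.1656  0.052 ]
green [ 372  265   82   79 1597] [407.8 298.6] [69.8 77.4] [ 0.5701 -0.1214  0.052 ]
red [ 319   91   83   83 4251] [360. 132.] [82. 82.] [ 0.4284 -0.0883  0.052 ]
[[283.45855241 207.81587887]
 [361.00869064 133.40707801]]
```

Call:
servo_tool([
  [-0.0022,0.0017,0.01],
  [0,0,0.02],
  [0,0,0.025],
  [0,0,0.025],
  [0,0,0.025],
  [0,0,0.02],
  [0,0,0.016],
  [0,0,0.01],
  [0,0,0.008],
  [0,0,0.004],
  [0,0,0],
], jaw=[0,0,0,0,0,0,0,0,0,0,0], twist=[0,0,0,0,0,0,0,0,0,0,0])

```text
t: 24.02
tool_pos: [0.4472, -0.166, -0.0257]
tool_rot: [-0.0, 0.284, 0.959, 0.0]
contact_force: [-0.9, -0.4, -0.3]
gripper_width: 0.0853
gripper_force: 0.0
```

Call:
servo_tool([
  [0,0,0],
  [0,0,0],
  [0,0,0],
  [0,0,0],
  [0,0,0],
  [0,0,0],
  [0,0,0],
  [0,0,0],
], jaw=[0.2,0.3,0.4,0.6,0.8,1,1,1], twist=[0,0,0,0,0,0,0,0])

```text
t: 24.68
tool_pos: [0.4486, -0.1668, -0.0239]
tool_rot: [0.001, 0.284, 0.959, -0.0]
contact_force: [-1.4, -0.5, 6.9]
gripper_width: 0.0592
gripper_force: 64.5
```

Call:
servo_tool([
  [0,0,-0.005],
  [0,0,-0.01],
  [0,0,-0.02],
  [0,0,-0.025],
  [0,0,-0.025],
  [0,0,-0.025],
  [0,0,-0.02],
  [0,0,-0.01],
  [0,0,-0.005],
  [0,0,0],
  [0,0,0],
  [0,0,0],
], jaw=[1,1,1,1,1,1,1,1,1,1,1,1], twist=[0,0,0,0,0,-4.5,-5.8,-5.8,-5.8,-5.8,-5.8,0])

```text
t: 25.68
tool_pos: [0.4471, -0.166, 0.1204]
tool_rot: [-0.0, -0.006, 1.0, -0.0]
contact_force: [-0.4, 0.0, -2.3]
gripper_width: 0.0588
gripper_force: 64.7
```

```bash
python3 -c "
from h import *
go(.6669,-.124,.12,180.5); go(.6669,-.124,.12); print(env.get_state()['contact_force'],env.get_state()['gripper_width'])"
```

```text
t 25.68 yaw -179.36 tilt [-0.     -0.0003] twist 0.14 shift [-0.2201  0.04    0.0004] j [ 0.84  0.03 -0.55  1.95  0.02  1.17  1.87]
t 25.68 yaw -179.36 tilt [-0.     -0.0003] twist 0.0 shift [-0.2202  0.0395  0.0004] j [ 0.84  0.03 -0.55  1.95  0.02  1.17  1.87]
[-0.36034616  0.0198192  -2.30122569] 0.058830231100874375
```

Call:
servo_tool([
  [-0.0076,0.0016,0],
  [-0.0076,0.0016,0],
  [-0.0158,0.0028,0],
  [-0.0158,0.0028,0],
  [-0.0158,0.0028,0],
  [-0.0158,0.0028,0],
  [-0.0158,0.0028,0],
  [-0.0158,0.0028,0],
  [-0.0158,0.0028,0],
  [-0.0158,0.0028,0],
  [-0.0158,0.0028,0],
  [-0.0158,0.0028,0],
  [-0.0158,0.0028,0],
  [-0.0158,0.0028,0],
  [-0.0076,0.0016,0],
  [-0.0076,0.0016,0],
  [0,0,0],
  [0,0,0],
], jaw=[1,1,1,1,1,1,1,1,1,1,1,1,1,1,1,1,1,1], twist=[0,0,0,0,0,0,0,0,0,0,0,0,0,0,0,0,0,0])

```text
t: 27.18
tool_pos: [0.6669, -0.1241, 0.1195]
tool_rot: [-0.001, -0.004, 1.0, 0.0]
contact_force: [0.1, -0.1, -2.4]
gripper_width: 0.0591
gripper_force: 64.7
```

```bash
python3 -c "
from h import *
go(.6669,-.124,.001,180.5)"
```

```text
t 27.18 yaw -179.53 tilt [-0.001   0.0003] twist -0.03 shift [-0.000e+00  1.000e-04  1.185e-01] j [ 0.56  0.48 -0.57  1.45  0.26  1.28  1.55]
```

Call:
servo_tool([
  [0,0,0.01],
  [0,0,0.02],
  [0,0,0.02],
  [0,0,0.02],
  [0,0,0.015],
  [0,0,0.012],
  [0,0,0.008],
  [0,0,0.005],
  [0,0,0.004],
  [0,0,0.0015],
  [0,0,0],
  [0,0,0],
], jaw=[1,1,1,1,1,1,1,1,1,1,1,1], twist=[0,0,0,0,0,0,0,0,0,0,0,0])

```text
t: 28.18
tool_pos: [0.6677, -0.1244, 0.0052]
tool_rot: [0.001, -0.004, 1.0, -0.0]
contact_force: [0.5, 0.7, -2.4]
gripper_width: 0.059
gripper_force: 64.7
```

Call:
servo_tool([
  [0,0,0.001],
  [0,0,0.001],
  [0,0,0],
], jaw=[1,1,1], twist=[0,0,0])

```text
t: 28.43
tool_pos: [0.6672, -0.1244, 0.0025]
tool_rot: [0.0, -0.004, 1.0, -0.0]
contact_force: [0.5, 0.3, -2.2]
gripper_width: 0.0588
gripper_force: 64.7
```

Call:
servo_tool([
  [0,0,0.001],
  [0,0,0.001],
  [0,0,0],
], jaw=[1,1,1], twist=[0,0,0])

```text
t: 28.68
tool_pos: [0.6673, -0.1244, 0.0013]
tool_rot: [0.0, -0.004, 1.0, -0.0]
contact_force: [-2.1, 0.8, 4.1]
gripper_width: 0.0588
gripper_force: 65.4
```

Call:
servo_tool([
  [0,0,0],
  [0,0,0],
  [0,0,0],
  [0,0,0],
  [0,0,0],
  [0,0,-0.01],
  [0,0,-0.02],
  [0,0,-0.03],
  [0,0,-0.03],
  [0,0,-0.03],
  [0,0,-0.02],
  [0,0,0],
  [0,0,0],
], jaw=[0.25,0.2,0.15,0.12,0.12,0.12,0.12,0.12,0.12,0,0,0,0], twist=[0,0,0,0,0,0,0,0,0,0,0,0,0])

```text
t: 29.77
tool_pos: [0.6683, -0.1244, 0.1428]
tool_rot: [0.002, -0.004, 1.0, -0.0]
contact_force: [-0.4, 0.0, -0.9]
gripper_width: 0.0857
gripper_force: 0.0
```

```bash
python3 -c "
from h import *
go(.429,-.088,.14)
for st,r in blobs('wrist','green','w14.png',300):
    T=wristT(env.get_state());print(st,np.round(r[1],1),pix2plane('wrist',[r[0]],.077,T)[0].round(4))"
```

```text
t 29.77 yaw -179.52 tilt [ 0.0037 -0.001 ] twist 0.0 shift [0.239  0.0384 0.0028] j [ 0.56  0.47 -0.57  1.43  0.26  1.32  1.55]
[ 237    8   93  100 5629] [99. 92.] [ 0.565  -0.1239  0.077 ]
[ 242  163   81   83 4075] [80.6 80.6] [ 0.6618 -0.1237  0.077 ]
[ 35 303  36  21 331] [33.5 17.2] [ 0.749  -0.3028  0.077 ]
```

Call:
servo_tool([
  [0.009,0.0016,0],
  [0.017,0.0027,0],
  [0.017,0.0027,0],
  [0.017,0.0027,0],
  [0.017,0.0027,0],
  [0.017,0.0027,0],
  [0.017,0.0027,0],
  [0.017,0.0027,0],
  [0.017,0.0027,0],
  [0.017,0.0027,0],
  [0.017,0.0027,0],
  [0.017,0.0027,0],
  [0.017,0.0027,0],
  [0.017,0.0027,0],
  [0.009,0.0016,0],
  [0,0,0],
  [0,0,0],
], jaw=[0,0,0,0,0,0,0,0,0,0,0,0,0,0,0,0,0], twist=[0,0,0,0,0,0,0,0,0,0,0,0,0,0,0,0,0])

```text
t: 31.23
tool_pos: [0.4277, -0.0883, 0.14]
tool_rot: [-0.0, -0.004, 1.0, -0.0]
contact_force: [0.5, 0.4, 0.5]
gripper_width: 0.0852
gripper_force: 0.0
```

```bash
python3 -c "
from h import *
T=wristT(env.get_state())
for st,r in blobs('wrist','red','w15.png',400):
    c=pix2plane('wrist',[r[0]],.052,T)[0]; print(st,np.round(r[0],1),np.round(r[1],1),c.round(4))
go(.4292,-.0883,-.0255)
print(proj('wrist',[[.4292,-.0883,.052]],T))"
```

```text
[ 243  165   77   77 3574] [281.2 203.8] [75.  75.7] [ 0.4283 -0.088   0.052 ]
t 31.28 yaw -179.52 tilt [ 0.0004 -0.    ] twist 0.0 shift [-9.000e-04 -1.000e-04  1.657e-01] j [ 0.77 -0.09 -0.59  2.   -0.05  1.21  1.78]
[[280.90154492 204.80217968]]
```

Call:
servo_tool([
  [-0.0009,0,0.01],
  [0,0,0.02],
  [0,0,0.025],
  [0,0,0.025],
  [0,0,0.025],
  [0,0,0.02],
  [0,0,0.016],
  [0,0,0.012],
  [0,0,0.008],
  [0,0,0.004],
  [0,0,0],
], jaw=[0,0,0,0,0,0,0,0,0,0,0], twist=[0,0,0,0,0,0,0,0,0,0,0])

```text
t: 32.2
tool_pos: [0.4283, -0.0875, -0.0256]
tool_rot: [-0.001, -0.004, 1.0, 0.001]
contact_force: [-0.2, 0.7, 0.7]
gripper_width: 0.0855
gripper_force: 0.0
```

Call:
servo_tool([
  [0,0,0],
  [0,0,0],
  [0,0,0],
  [0,0,0],
  [0,0,0],
  [0,0,0],
  [0,0,0],
  [0,0,0],
], jaw=[0.2,0.3,0.4,0.6,0.8,1,1,1], twist=[0,0,0,0,0,0,0,0])

```text
t: 32.87
tool_pos: [0.4299, -0.0884, -0.0236]
tool_rot: [0.001, -0.004, 1.0, -0.0]
contact_force: [0.1, 0.6, 6.4]
gripper_width: 0.059
gripper_force: 64.3
```

Call:
servo_tool([
  [0,0,-0.005],
  [0,0,-0.01],
  [0,0,-0.02],
  [0,0,-0.025],
  [0,0,-0.025],
  [0,0,-0.025],
  [0,0,-0.02],
  [0,0,-0.01],
  [0,0,-0.005],
  [0,0,0],
], jaw=[1,1,1,1,1,1,1,1,1,1], twist=[0,0,0,0,0,0,0,0,0,0])

```text
t: 33.7
tool_pos: [0.4289, -0.0882, 0.121]
tool_rot: [0.001, -0.004, 1.0, -0.0]
contact_force: [0.2, -0.8, -2.3]
gripper_width: 0.0589
gripper_force: 64.7
```

```bash
python3 -c "
from h import *
go(.664,.172,.12)"
```

```text
t 33.7 yaw -179.52 tilt [ 0.001  -0.0009] twist 0.0 shift [-0.2372  0.2583  0.001 ] j [ 0.78 -0.07 -0.61  2.03 -0.04  1.17  1.77]
```

Call:
servo_tool([
  [-0.005,0.0054,0],
  [-0.005,0.0054,0],
  [-0.0155,0.0169,0],
  [-0.0155,0.0169,0],
  [-0.0155,0.0169,0],
  [-0.0155,0.0169,0],
  [-0.0155,0.0169,0],
  [-0.0155,0.0169,0],
  [-0.0155,0.0169,0],
  [-0.0155,0.0169,0],
  [-0.0155,0.0169,0],
  [-0.0155,0.0169,0],
  [-0.0155,0.0169,0],
  [-0.0155,0.0169,0],
  [-0.0155,0.0169,0],
  [-0.0155,0.0169,0],
  [-0.005,0.0054,0],
  [-0.005,0.0054,0],
  [0,0,0],
  [0,0,0],
], jaw=[1,1,1,1,1,1,1,1,1,1,1,1,1,1,1,1,1,1,1,1], twist=[0,0,0,0,0,0,0,0,0,0,0,0,0,0,0,0,0,0,0,0])

```text
t: 35.37
tool_pos: [0.6629, 0.1718, 0.1195]
tool_rot: [-0.001, -0.004, 1.0, -0.0]
contact_force: [-0.6, -0.4, -1.5]
gripper_width: 0.0588
gripper_force: 64.9
```

```bash
python3 -c "
from h import *
go(.664,.172,.001)"
```

```text
t 35.37 yaw -179.51 tilt [-0.0017 -0.0006] twist 0.0 shift [-0.0011  0.0002  0.1185] j [ 0.22  0.54 -0.73  1.43  0.36  1.31  1.05]
```

Call:
servo_tool([
  [0,0,0.01],
  [0,0,0.02],
  [0,0,0.02],
  [0,0,0.02],
  [0,0,0.015],
  [0,0,0.012],
  [0,0,0.008],
  [0,0,0.005],
  [0,0,0.004],
  [0,0,0.0015],
  [0,0,0],
  [0,0,0],
], jaw=[1,1,1,1,1,1,1,1,1,1,1,1], twist=[0,0,0,0,0,0,0,0,0,0,0,0])

```text
t: 36.37
tool_pos: [0.664, 0.1724, 0.0056]
tool_rot: [0.001, -0.004, 1.0, 0.0]
contact_force: [0.7, -0.9, -1.1]
gripper_width: 0.0589
gripper_force: 64.9
```

Call:
servo_tool([
  [0,0,0.001],
  [0,0,0.001],
  [0,0,0.001],
  [0,0,0],
], jaw=[1,1,1,1], twist=[0,0,0,0])

```text
t: 36.7
tool_pos: [0.6635, 0.1721, 0.0018]
tool_rot: [-0.0, -0.004, 1.0, -0.0]
contact_force: [-0.4, -0.1, -1.5]
gripper_width: 0.0589
gripper_force: 64.9
```

Call:
servo_tool([
  [0,0,0.001],
  [0,0,0.0005],
  [0,0,0],
], jaw=[1,1,1], twist=[0,0,0])

```text
t: 36.95
tool_pos: [0.6636, 0.172, 0.0016]
tool_rot: [0.0, -0.004, 1.0, -0.0]
contact_force: [-3.4, -1.2, 5.8]
gripper_width: 0.0588
gripper_force: 65.3
```

Call:
servo_tool([
  [0,0,0],
  [0,0,0],
  [0,0,0],
  [0,0,0],
  [0,0,0],
  [0,0,-0.01],
  [0,0,-0.02],
  [0,0,-0.03],
  [0,0,-0.03],
  [0,0,-0.03],
  [0,0,-0.03],
  [0,0,-0.02],
  [0,0,0],
], jaw=[0.25,0.2,0.15,0.12,0.12,0.12,0.12,0.12,0.12,0,0,0,0], twist=[0,0,0,0,0,0,0,0,0,0,0,0,0])

```text
t: 38.03
tool_pos: [0.6663, 0.1737, 0.1773]
tool_rot: [0.005, -0.004, 1.0, 0.001]
contact_force: [0.3, -0.6, 0.9]
gripper_width: 0.0856
gripper_force: 0.0
```

Call:
servo_tool([
  [0.005,-0.013,0],
  [0.01,-0.025,0],
  [0.015,-0.03,0],
  [0.015,-0.03,0],
  [0.015,-0.03,0],
  [0.015,-0.03,0],
  [0.015,-0.03,0],
  [0.015,-0.03,0],
  [0.015,-0.03,0],
  [0.015,-0.03,0],
  [0.015,-0.03,0],
  [0.015,-0.03,0],
  [0.015,-0.03,0],
  [0.015,-0.03,0],
  [0.015,-0.03,0],
  [0.015,-0.03,0],
  [0.015,-0.03,0],
  [0.015,-0.03,0],
  [0.007,-0.015,0],
  [0,0,0],
], jaw=[0,0,0,0,0,0,0,0,0,0,0,0,0,0,0,0,0,0,0,0], twist=[0,0,0,0,0,0,0,0,0,0,0,0,0,0,0,0,0,0,0,0])

```text
t: 39.7
tool_pos: [0.4024, -0.3677, 0.1699]
tool_rot: [-0.001, -0.0, 1.0, -0.001]
contact_force: [0.0, 0.7, 0.0]
gripper_width: 0.0856
gripper_force: 0.0
```

```bash
python3 -c "
from h import *
print(env.get_state()['t'],env.get_state()['tool_pos'])
t=grab('top','t20.png');s=grab('scene','s20.png')
cv2.imwrite('pics/m20.png',np.hstack([cv2.resize(t[85:275,100:400],(400,253)),cv2.resize(s[140:330,160:430],(400,253))])[:,:,::-1])"
```

```text
39.7 [ 0.4024027  -0.36774097  0.16992515]
```

View pics/m20.png

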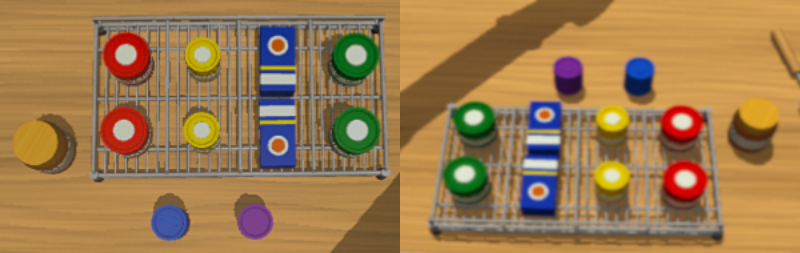

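The final picture shows all four new items upright or flat behind their older fellows. The old goods, the honey jar and the look-alikes are undisturbed.

```bash
python3 -c "
from cell import env
print(env.close_job())"
```

```text
the job is handed in; nothing more can be done
None
```

I handed the job in at about 40 s: all four new items are in the rack behind their older fellows, tins upright and carton flat. My first grip on the yellow tin caught its lid and tilted it, pressing with about 39 N; it settled upright again and I regripped it lower.

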